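# Weigh a part-used solder reel on a trip balance

### The arm

A 6-joint arm with a two-finger parallel gripper is mounted at the origin on the work surface; the furniture and walls round the work are solid. World frame = base frame: x ahead of the robot, y to its left, z up, the work surface at z = 0. Lengths are in m, angles in rad, forces in N, time in s.
With the tool pointing down it reaches from about 0.25 to 0.775 m from the base axis. Payload 4 kg.
Tool frame: the origin (TCP) lies at the very end of the fingers, on their centre line; the grasp point (between the pads) lies hold_point_z behind it (hold_point_z is the distance from the TCP to the grasp point, in m); z points along the fingers, y is the direction in which the jaws open and shut (so a half turn about z gives the same grasp; the last joint's range is limited). The gripper opens to 94 mm and grips with 3 to 60 N. Pads are 16 mm wide; open, the fingers measure 119 mm over their backs; the gripper's body (75 mm by 177 mm) begins 78 mm behind the grasp point.
Start: joints at [1.146, 0.087, 1.371, -0, 1.684, -0.103], TCP at [0.174, 0.522, 0.173] pointing down, gripper open.
Joint ranges: [-3.1, 3.1], [-0.76, 2.03], [0.27, 2.55], [-1.08, 4.22], [0.17, 2.65], [-2.57, 2.57]. Speed limits (rad/s): [2.79, 2.79, 3.14, 3.14, 3.14, 3.14].

### API

Orientations are given as [roll, pitch, yaw] about the fixed x, y, z axes, in that order (R = Rz(yaw) Ry(pitch) Rx(roll)).
In Python, from bench import * gives the robot as it stands.
- The arm moves only by the tool step_arm, never from a script. Its argument "increments" is text: rows parted by semicolons, each of 6 numbers parted by spaces: the shift along the tool's x, y, z in cm, then the turn, a rotation vector about the tool's x, y, z in rad. A call has 1 to 5 rows; each row shifts and turns the commanded pose from where the row before left it, along the tool's axes as they then stand; what a row does not reach is not made up. A row lasts 1/10 s, in which the tool goes at most 50 mm and 8.59 degrees, less where a joint would pass 70% of its speed; a pose out of reach is approached as far as the arm can. A call is refused whole if a number of a shift passes 5 or a number of a turn 0.15, either way. A call with a gripper value outside its range is refused whole. "claw" is the gripper's target within -1 to 1 (shut at 1, half-way at 0, fully open at -1), set as the call begins (left out, the last holds). The fingers move at their own pace and stop on an object; the grip force is fixed at half the most. Time passes only in rows, so rows that do not move let the fingers close. It gives the time, the measured TCP pose, the force and the opening at its end, in the units of the state.
- get_obs(): the state, without advancing time (a new reading comes with each control period).
- snapshot(name): name is "scene" or "top" or "wrist"; returns the picture (480x640x3 uint8, red, green, blue); there is no depth.
- calibration(name): a dict with "camera_matrix" (3x3 intrinsics, pixels), "eye" and "orientation" of the camera in the world; the wrist camera has in their place "tool_from_camera" (4x4, takes a point from camera to tool coordinates, whose origin is the TCP and whose axes are the flange's). Camera axes: x right, y up, looking along -z (the intrinsics and any distortion apply to the point x, -y, -z); pixel columns grow to the right and rows downward; lengths in m; the calibration is good to about 2 mm. A picture is of the moment at which its call begins: read the wrist's pose just before it. calibration takes no time and is no camera call.
- close_job(): hands the job in, once; it reports no verdict.
The state is a dict: "time": time; "joint_positions": joint angles; "qvel": joint speeds; "joint_torque": joint torques, N m; "tool_pos": TCP position; "ee_rot": TCP orientation; "wrist_force": force on the tool from outside, world axes, zero at the start; "wrist_torque": the same for the moment, N m; "width": finger opening in m.
Only numpy, scipy, OpenCV 4.12 (cv2) and the standard library are available. Lean on these libraries where they do the work, as an engineer would, in place of code of your own. Each camera call takes 0.05 s, during which the arm holds its last target. There are 200 camera calls.

### The job

Weigh the part-used solder reel that stands on the trip balance: put whichever of the two steel weights are needed on the empty pan, and slide the rider along its bar until the beam is level with the pointer at the middle of the dial. Leave the reel on its pan, leave a weight that is not needed standing on the counter, and do not disturb the other things on the counter.

Things in the scene. Friction and masses are not known exactly. Their poses are not given: they have to be found in the camera images.
- balance: Grey trip balance, fixed; base 130 x 260 x 26 mm. Origin under the base's centre, on the counter. y axis along the beam towards the empty pan; the rider bar is on the -x side (nearer the robot). Pivot 90 mm above the origin; pans 120 mm either side of it over the beam's ends. A linkage keeps the pans upright as they rise and sink, so where a load stands on a pan makes no difference.
- beam (a joint): Tilt of the beam, rad: 0 level; positive: load pan high, reel's pan low. Stops at +-0.12; rests at +0.12 at the start. Sprung: between the stops it settles within about 1 s at 0.1 rad per 100 g of imbalance between the pans (rider counted). A thin pointer swings over a small white dial plate at the front; level is the bold mark in its middle.
- load_pan_floor (a point): Middle of the floor of the empty (load) pan, on the balance's +y side: round, steel, inside radius about 50 mm, lip 4 mm high. Floor 115 mm above the counter when level, 12 mm higher per 0.1 rad of tilt. Holds both weights side by side, centres 50 mm apart. It yields when pressed: the downward force that holds the beam level is the weight still lacking there.
- reel_pan_floor (a point): Middle of the floor of the other, equal pan, on the -y side, which carries the reel.
- reel_mid (a point): Centre of the part-used reel of solder wire, about 53 mm in diameter and 66 mm tall, standing upright on the reel's pan. Its mass is not known: anything from 250 to 750 g.
- large_weight_mid (a point): Centre (37 mm above its foot) of the larger turned steel weight, 400 g, 74 mm tall: a plain cylinder 36 mm in diameter for the lower 50 mm, then a knob 22 mm in diameter. Stands upright on the counter at the start. z axis up.
- small_weight_mid (a point): Centre (30 mm above its foot) of the smaller turned steel weight, 200 g, 60 mm tall: a plain cylinder 28 mm in diameter for the lower 40 mm, then a knob 18 mm in diameter. Stands upright on the counter at the start. z axis up.
- rider_grip (a point): Middle of the upright fin of the rider, a dark steel block sliding on the flat bar parallel to the beam, 100 mm on the -x side of the pivot. The fin is 14 mm wide along the bar, 18 mm across it; this point is 17 mm below its top, 28 mm above the block under it (26 x 20 mm), 130 mm above the counter when level. Pinched along the bar's direction it clears the pan.
- rider (a joint): Position of the rider along its bar in m: 0 over the pivot (no effect), growing towards the load pan up to 0.10. The rider weighs 260 g, so each 10 mm adds as much as about 22 g on the load pan (0.10 m: 217 g). It slides with about 1.2 N of friction and stays where it is left.
- file: Needle file with a yellow handle, 148 mm long, lying between the weights; leave alone.
- cutters: Side cutters with red handles, 128 mm long; leave alone.
- tape: Roll of black tape, 58 mm across, 19 mm high; leave alone.
- tin: Brass-coloured tin of wire wool, 63 mm across, 48 mm high; leave alone.
Mind the look-alikes: they are no part of the job. What is shaped like the part that bears small_weight_mid but orange is not meant. Leave any turquoise look-alike of the part that bears large_weight_mid alone.

How it is judged:
At the end, for the whole second after the job is handed in: The beam rests level within 0.03 rad either way; one or both steel weights stand upright inside the load pan, and a weight not used stands upright on the counter; the reel stands upright on its own pan, its centre within 35 mm of the pan's (value of joint beam between -0.03 and 0.03 rad and velocity of joint beam between -0.03 and 0.03 rad/s and ((horizontal distance between large_weight_mid and load_pan_floor below 0.05 m and z of large_weight_mid in the frame of load_pan_floor between 0.01 and 0.05 m) or (horizontal distance between small_weight_mid and load_pan_floor below 0.05 m and z of small_weight_mid in the frame of load_pan_floor between 0.01 and 0.05 m)) and ((horizontal distance between large_weight_mid and load_pan_floor below 0.05 m and z of large_weight_mid in the frame of load_pan_floor between 0.01 and 0.05 m) or (height (world z) of large_weight_mid below 0.05 m and horizontal distance between large_weight_mid and load_pan_floor above 0.08 m)) and ((horizontal distance between small_weight_mid and load_pan_floor below 0.05 m and z of small_weight_mid in the frame of load_pan_floor between 0.01 and 0.05 m) or (height (world z) of small_weight_mid below 0.05 m and horizontal distance between small_weight_mid and load_pan_floor above 0.08 m)) and angle between each of large_weight_mid, small_weight_mid, reel_mid's own z axis and vertical below 0.3 rad and horizontal distance between reel_mid and reel_pan_floor below 0.035 m); the robot touches nothing.
It fails at once if the reel is lifted, tipped or pushed off its pan (horizontal distance between reel_mid and reel_pan_floor above 0.035 m or angle between reel_mid's own z axis and vertical above 0.4 rad or z of reel_mid in the frame of reel_pan_floor above 0.045 m).
It fails at once if one of the file, cutters, tape roll or wool tin is moved more than 30 mm (distance of any of file, cutters, tape, tin from where it was at the start of the episode above 0.03 m).
It also fails if it takes over 72 s, if anything falls off the work surface, if the arm or the gripper's body presses on something with over 40 N, if the wrist force passes 120 N, or if a joint passes its speed limit or range.

## Working session

There is one attempt and no reset: what is moved stays moved. The work goes in short steps, Python scripts to look and compute and a tool call to move; the robot and the scene stay as the last step left them, time stands still between calls to the robot, and variables do not carry over. Pictures are saved under pics/ and viewed, about 8 in all and at most 12, crops included, and the job is handed in when it is done.

Besides the shell and the picture viewer there is one more tool, called after "Call:" by a JSON object that holds its "name" and its "arguments", one argument or row to a line. step_arm: Moves the arm, as the interface text tells. Its arguments: {"type":"object","properties":{"increments":{"type":"string"},"claw":{"type":"number"}},"required":["increments"]}

```bash
mkdir -p pics; ls; cat > h.py <<'E'
from bench import *
import numpy as np, cv2
from scipy.spatial.transform import Rotation as R
def save(n,im): cv2.imwrite('pics/'+n,cv2.cvtColor(im,cv2.COLOR_RGB2BGR))
E
python3 - <<'E'
from h import *
o=get_obs(); print(o)
for n in("scene","top","wrist"):
    print(n,calibration(n))
for n in("scene","top"):
    save(n+'0.png',snapshot(n))
E
```

```text
pics
{'time': 0.0, 'joint_positions': array([ 1.14585957e+00,  8.79417051e-02,  1.37225002e+00, -2.81178217e-05,
        1.68358674e+00, -1.03082992e-01]), 'qvel': array([-0.00090377, -0.00248801,  0.00131978,  0.00070937,  0.00081832,
        0.00034532]), 'joint_torque': array([ 1.88344333e-03, -3.40193582e+01, -3.02421927e+01,  7.19947717e-02,
        3.31548590e-02, -1.75135842e-04]), 'tool_pos': array([0.17372791, 0.52118815, 0.17141367]), 'ee_rot': array([-3.13941557e+00, -1.97123283e-04,  2.81973554e+00]), 'wrist_force': array([-0.93860245, -0.58694076,  0.16471431]), 'wrist_torque': array([ 0.03944454, -0.02624327, -0.01021064]), 'width': 0.09406375166774293}
scene {'camera_matrix': array([[554.7545434 ,   0.        , 324.3002238 ],
       [  0.        , 554.7545434 , 233.11120895],
       [  0.        ,   0.        ,   1.        ]]), 'eye': array([0.18861824, 0.26217926, 0.90550529]), 'orientation': array([ 0.51336123, -0.0101059 , -2.2516241 ])}
top {'camera_matrix': array([[461.31339987,   0.        , 325.32712668],
       [  0.        , 461.31339987, 246.52240123],
       [  0.        ,   0.        ,   1.        ]]), 'eye': array([ 0.39657871, -0.04605841,  0.93529413]), 'orientation': array([ 0.15953256,  0.02943837, -1.54586093])}
wrist {'camera_matrix': array([[371.98559267,   0.        , 322.94425478],
       [  0.        , 371.98559267, 239.35527782],
       [  0.        ,   0.        ,   1.        ]]), 'tool_from_camera': array([[-6.04869951e-04,  9.62325560e-01,  2.71899157e-01,
         7.95168851e-02],
       [ 9.99999764e-01,  6.70999959e-04, -1.50241741e-04,
        -9.27618300e-04],
       [-3.27025790e-04,  2.71899001e-01, -9.62325738e-01,
        -2.12570050e-01],
       [ 0.00000000e+00,  0.00000000e+00,  0.00000000e+00,
         1.00000000e+00]])}
```

View pics/scene0.png

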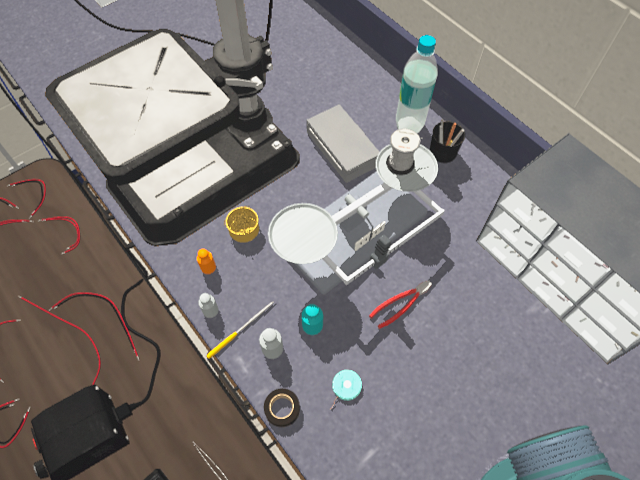

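View pics/top0.png

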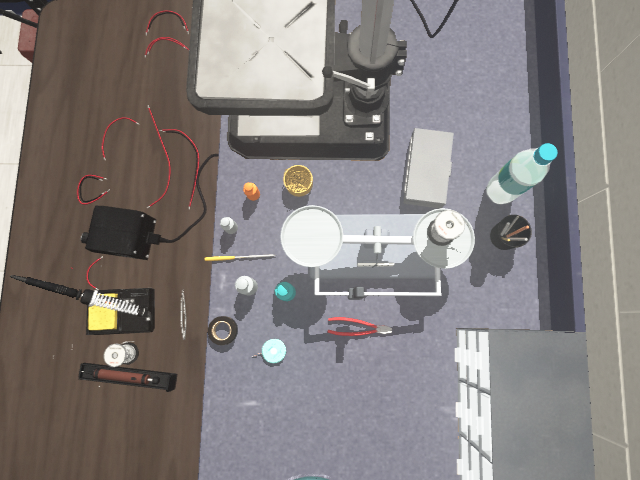

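```bash
python3 -c "
import bench;print([n for n in dir(bench) if n[0]!='_']);print(getattr(bench,'hold_point_z',None))"
```

```text
['IKError', 'calibration', 'close_job', 'get_obs', 'hold_point_z', 'snapshot']
0.0188
```

```bash
cat >> h.py <<'E'
def cam(n,o=None):
    c=calibration(n);K=c['camera_matrix']
    if n=='wrist':
        o=o or get_obs(); T=c['tool_from_camera']; Rt=R.from_euler('xyz',o['ee_rot']).as_matrix()
        return K,Rt@T[:3,3]+o['tool_pos'],Rt@T[:3,:3]
    return K,np.array(c['eye']),R.from_euler('xyz',c['orientation']).as_matrix()
def ray(C,u,v,z):
    K,e,M=C; d=M@np.array([(u-K[0,2])/K[0,0],-(v-K[1,2])/K[1,1],-1]); return e+d*(z-e[2])/d[2]
def tri(C1,p1,C2,p2):
    A=[];b=[]
    for (K,e,M),(u,v) in((C1,p1),(C2,p2)):
        d=M@np.array([(u-K[0,2])/K[0,0],-(v-K[1,2])/K[1,1],-1]);d/=np.linalg.norm(d);P=np.eye(3)-np.outer(d,d);A.append(P);b.append(P@e)
    x=np.linalg.lstsq(np.vstack(A),np.hstack(b),rcond=None)[0]
    return x,[np.linalg.norm(a@x-q) for a,q in zip(A,b)]
E
python3 - <<'E'
from h import *
np.set_printoptions(precision=4,suppress=True)
S,T=cam('scene'),cam('top')
for n,s,t in [('large knob',(270,337),(243,283)),('small knob',(206,298),(226,223)),('loadpan',(304,233),(312,236)),('reelpan',(407,166),(443,238)),('reel top',(405,137),(449,224)),('rider',(381,240),(356,292)),('tape',(282,407),(222,331)),('orange',(205,255),(251,188)),('turq',(312,312),(285,290)),('tin',(242,220),(298,178)),('cutters',(400,305),(350,327)),('barL',(341,277),(317,294)),('barR',(440,212),(437,293)),('bottle',(427,45),(546,152))]:
    print(n,*tri(S,s,T,t))
a=cv2.resize(cv2.imread('pics/scene0.png')[180:400,180:460],None,fx=2.8,fy=2.7,interpolation=cv2.INTER_CUBIC);cv2.imwrite('pics/c1.png',a)
a=cv2.resize(cv2.imread('pics/top0.png')[170:350,200:480],None,fx=2.8,fy=2.8,interpolation=cv2.INTER_CUBIC);cv2.imwrite('pics/c2.png',a)
E
```

```text
large knob [0.4635 0.1402 0.0521] [np.float64(0.00021582007880947355), np.float64(0.00021582007880980808)]
small knob [0.5827 0.1817 0.0506] [np.float64(0.001719616996735508), np.float64(0.0017196169967354312)]
loadpan [0.5447 0.0053 0.1279] [np.float64(0.00029056027814677166), np.float64(0.0002905602781462976)]
reelpan [ 0.5506 -0.2324  0.1006] [np.float64(0.0002460931508522284), np.float64(0.000246093150852789)]
reel top [ 0.5616 -0.2252  0.176 ] [np.float64(0.0013996625604001897), np.float64(0.0013996625604003898)]
rider [ 0.4469 -0.0723  0.1541] [np.float64(0.002187541178484314), np.float64(0.002187541178484417)]
tape [0.3716 0.1865 0.0109] [np.float64(0.0011366143588908818), np.float64(0.0011366143588910603)]
orange [0.6579 0.1379 0.0389] [np.float64(0.0012610099578588235), np.float64(0.001261009957858994)]
turq [0.4538 0.06   0.0499] [np.float64(0.0018085377072981923), np.float64(0.0018085377072977688)]
tin [0.6834 0.0441 0.0274] [np.float64(0.0005171483772916765), np.float64(0.0005171483772911552)]
cutters [ 0.3826 -0.0692  0.0211] [np.float64(0.002976207879927331), np.float64(0.002976207879927398)]
barL [ 0.4485 -0.0014  0.1086] [np.float64(0.007095569236343599), np.float64(0.007095569236343454)]
barR [ 0.4523 -0.2252  0.0754] [np.float64(0.0007631616871544859), np.float64(0.0007631616871545907)]
bottle [ 0.6759 -0.3776  0.2076] [np.float64(0.000501699661108201), np.float64(0.0005016996611083588)]
```

View pics/c2.png

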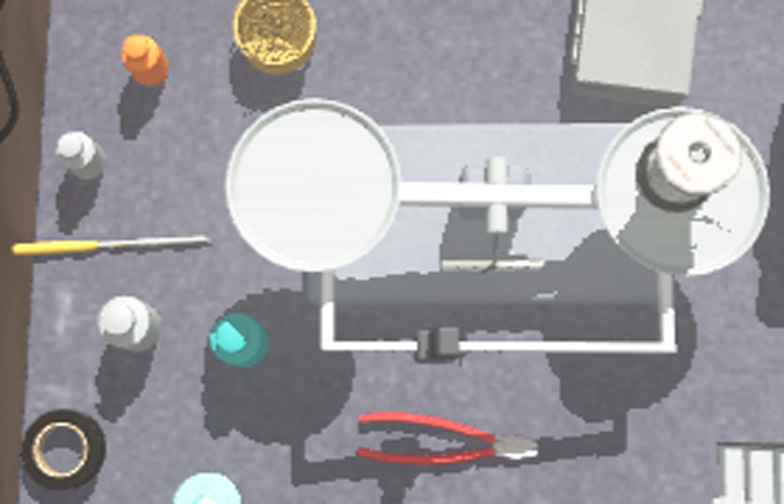

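```bash
python3 - <<'E'
from h import *
np.set_printoptions(precision=4,suppress=True)
S,T=cam('scene'),cam('top')
f=lambda u,v:(u/2.8+200,v/2.8+170)
for n,p,z in [('large',(120,318),.074),('small',(70,147),.060),('fin',(447,333),.152),('loadpan rim',(313,185),.133),('reelpan rim',(683,191),.105),('large foot-ish edge',(158,330),.05),('large foot bottom',(135,350),0),('barL',(322,346),.11),('barR',(675,346),.09)]:
    print(n,ray(T,*f(*p),z))
print(ray(S,270,333,.074),ray(S,206,296,.06))
E
```

```text
large [0.461  0.1359 0.074 ]
small [0.5803 0.1803 0.06  ]
fin [ 0.4506 -0.0797  0.152 ]
loadpan rim [0.5433 0.0052 0.133 ]
reelpan rim [ 0.5492 -0.2332  0.105 ]
large foot-ish edge [0.4551 0.1142 0.05  ]
large foot bottom [0.4436 0.1393 0.    ]
barL [ 0.4434 -0.0021  0.11  ]
barR [ 0.4498 -0.2299  0.09  ]
[0.4615 0.1394 0.074 ] [0.5829 0.1816 0.06  ]
```

View pics/c1.png

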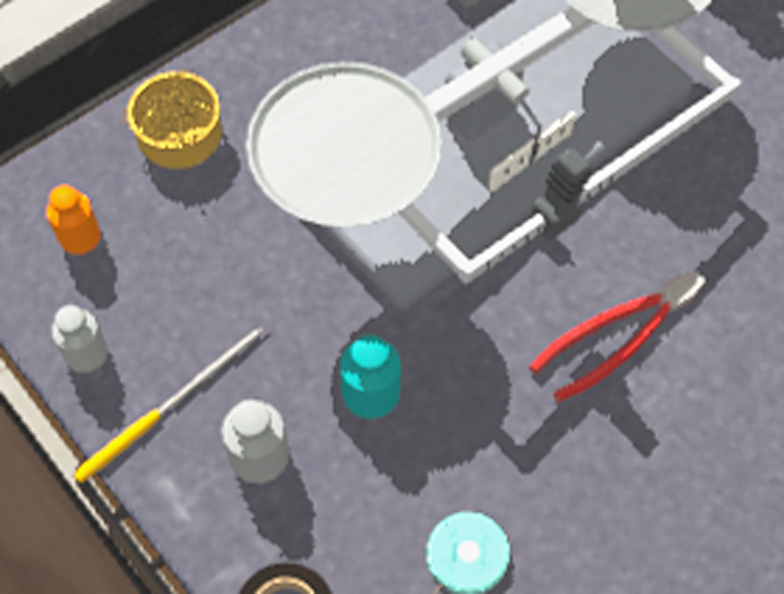

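Call:
{"name": "step_arm", "arguments": {
  "increments": "0 0 0 0 0 -0.107; 0 0 0 0 0 -0.107; 0 0 0 0 0 -0.108; -2.4 -3.2 0 0 0 0; -2.4 -3.2 0 0 0 0",
  "claw": -0.3
}}

```text
time: 0.6
tool_pos: [0.2218, 0.4571, 0.1716]
ee_rot: [-3.14, -0.001, -3.139]
wrist_force: [0.8, 0.1, -0.1]
width: 0.062
```

Call:
{"name": "step_arm", "arguments": {
  "increments": "-2.4 -3.2 0 0 0 0; -2.4 -3.2 0 0 0 0; -2.4 -3.2 0 0 0 0; -2.4 -3.2 0 0 0 0; -2.4 -3.2 0 0 0 0"
}}

```text
time: 1.1
tool_pos: [0.3424, 0.2963, 0.1722]
ee_rot: [-3.141, -0.0, -3.141]
wrist_force: [1.1, 0.5, 0.0]
width: 0.0613
```

Call:
{"name": "step_arm", "arguments": {
  "increments": "-2.4 -3.2 0 0 0 0; -2.4 -3.2 0 0 0 0; -2.4 -3.2 0 0 0 0; -2 -2.6 0 0 0 0; 0 0 0 0 0 0"
}}

```text
time: 1.6
tool_pos: [0.4355, 0.1728, 0.1717]
ee_rot: [-3.14, -0.001, 3.136]
wrist_force: [-1.6, 0.2, 0.2]
width: 0.0609
```

```bash
python3 - <<'E'
from h import *
o=get_obs();print(o['time'],o['tool_pos'],o['ee_rot'],o['width'],o['wrist_force'])
save('w1.png',snapshot('wrist'))
np.set_printoptions(precision=4,suppress=True)
# predicted pixel of large & small
K,e,M=cam('wrist',o)
for p in([.461,.138,.074],[.582,.181,.06]):
    q=M.T@(np.array(p)-e); print(K[0,0]*q[0]/-q[2]+K[0,2], -K[1,1]*q[1]/-q[2]+K[1,2])
E
```

```text
1.6 [0.43550292 0.17278728 0.17171523] [-3.14004685e+00 -8.15654514e-04  3.13628676e+00] 0.06090004297432125 [-1.64446166  0.20463197  0.19981897]
284.5969835896714 258.89284008452074
332.888749358657 368.4495131897275
```

View pics/w1.png

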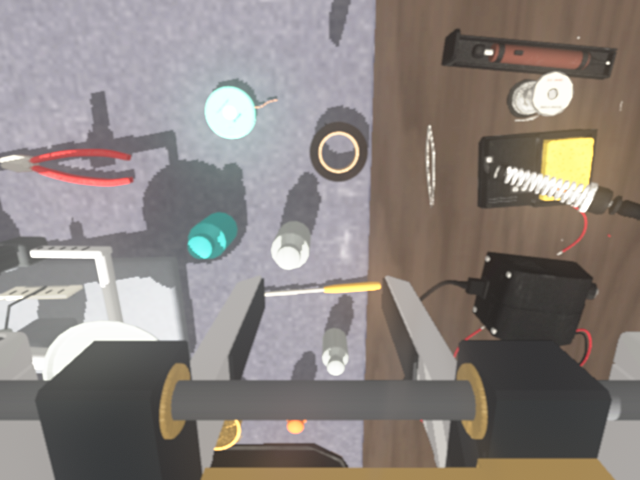

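```bash
python3 - <<'E'
from h import *
o=get_obs();C=cam('wrist',o)
print(o['tool_pos'],ray(C,289,256,.074),ray(C,335,367,.06))
E
```

```text
[0.43438611 0.17444005 0.17180018] [0.45720808 0.14377978 0.074     ] [0.57909026 0.18518017 0.06      ]
```

Call:
{"name": "step_arm", "arguments": {
  "increments": "-1.3 -1.7 0 0 0 0; -1.3 -1.7 0 0 0 0; 0 0 2.5 0 0 0; 0 0 2.5 0 0 0; 0 0 2.5 0 0 0"
}}

```text
time: 2.15
tool_pos: [0.4594, 0.143, 0.0967]
ee_rot: [3.141, -0.0, -3.14]
wrist_force: [-0.6, -0.1, -0.1]
width: 0.0608
```

Call:
{"name": "step_arm", "arguments": {
  "increments": "0 0 1 0 0 0; 0 0 0.5 0 0 0; 0 0 0 0 0 0; 0 0 0 0 0 0"
}}

```text
time: 2.55
tool_pos: [0.4608, 0.1423, 0.0839]
ee_rot: [3.141, 0.002, -3.141]
wrist_force: [0.5, -0.7, -0.4]
width: 0.0612
```

```bash
python3 - <<'E'
from h import *
o=get_obs();print(o['time'],o['tool_pos'],o['ee_rot'],o['wrist_force'])
E
```

```text
2.55 [0.46080136 0.14234676 0.08392781] [ 3.14099155e+00  2.28443454e-03 -3.14083077e+00] [ 0.47277629 -0.73896817 -0.44287426]
```

Call:
{"name": "step_arm", "arguments": {
  "increments": "0 0 2 0 0 0; 0 0 2 0 0 0; 0 0 1.5 0 0 0; 0 0 0.5 0 0 0; 0 0 0 0 0 0"
}}

```text
time: 3.05
tool_pos: [0.4602, 0.1419, 0.0229]
ee_rot: [3.141, 0.0, -3.141]
wrist_force: [0.9, -0.7, -0.5]
width: 0.0612
```

Call:
{"name": "step_arm", "arguments": {
  "increments": "0 0 0 0 0 0; 0 0 0 0 0 0; 0 0 0 0 0 0; 0 0 0 0 0 0",
  "claw": 1
}}

```text
time: 3.45
tool_pos: [0.4605, 0.142, 0.0232]
ee_rot: [3.141, 0.001, -3.141]
wrist_force: [0.2, -0.1, 0.4]
width: 0.0324
```

Call:
{"name": "step_arm", "arguments": {
  "increments": "0 0 0 0 0 0; 0 0 -1 0 0 0; 0 0 -2 0 0 0; 0 0 -2 0 0 0; 0 0 0 0 0 0"
}}

```text
time: 3.95
tool_pos: [0.4621, 0.1423, 0.0754]
ee_rot: [3.14, 0.006, -3.141]
wrist_force: [1.3, 0.3, -4.1]
width: 0.0202
```

```bash
python3 - <<'E'
from h import *
o=get_obs();print(o['time'],o['tool_pos'],o['ee_rot'],o['wrist_force'],o['width'])
im=snapshot('wrist');save('w2.png',im)
E
```

```text
3.95 [0.46205598 0.14225749 0.07543478] [ 3.14045899  0.00553085 -3.14136826] [ 1.26167491  0.3081438  -4.11795473] 0.02024384543125692
```

View pics/w2.png

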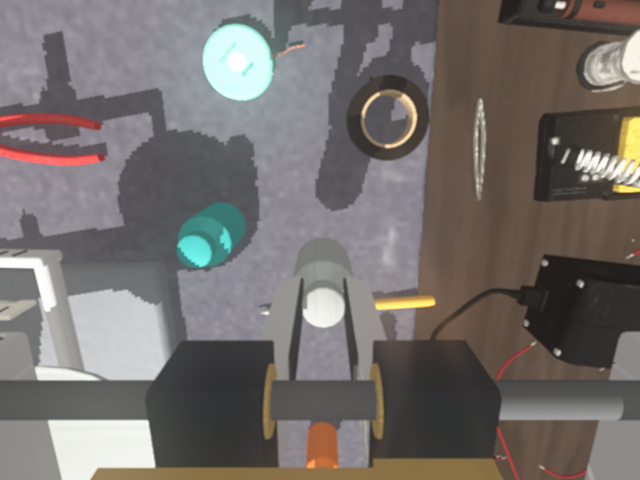

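```bash
python3 - <<'E'
from h import *
np.set_printoptions(precision=4,suppress=True)
o=get_obs();C=cam('wrist',o);print(o['tool_pos'],o['width'],o['wrist_force'],o['wrist_torque'])
for z in(.09,.1,.11,.12,.13,.14): print(ray(C,323,306,z))
K,e,M=C
for d in((0,0,0),(0,0,.0188),(0,.018,0),(-.018,0,.05),(0.018,0,-.02)):
    q=M.T@(o['tool_pos']+d-e); print(d,K[0,0]*q[0]/-q[2]+K[0,2], -K[1,1]*q[1]/-q[2]+K[1,2])
import subprocess
im=snapshot('scene');save('s2.png',cv2.resize(im[200:460,130:430],None,fx=2.6,fy=2.3,interpolation=cv2.INTER_CUBIC))
E
```

```text
[0.4609 0.142  0.0736] 0.02036694763198785 [-0.5712  0.6308 -3.42  ] [-0.0188  0.0058 -0.0334]
[0.4765 0.1413 0.09  ]
[0.4716 0.1412 0.1   ]
[0.4667 0.1412 0.11  ]
[0.4619 0.1412 0.12  ]
[0.457  0.1412 0.13  ]
[0.4521 0.1412 0.14  ]
(0, 0, 0) 324.25374886787233 270.53900225701926
(0, 0, 0.0188) 324.4072250974446 282.4688812039495
(0, 0.018, 0) 353.8433154827259 270.51627668847055
(-0.018, 0, 0.05) 324.7672989745156 272.39287454110143
(0.018, 0, -0.02) 324.1020823371336 285.08193106040375
```

View pics/s2.png

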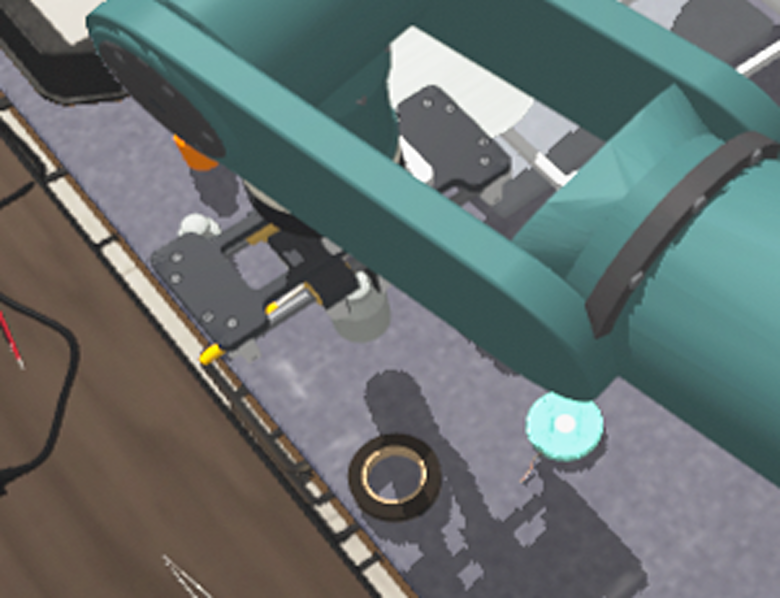

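```bash
python3 - <<'E'
import cv2
a=cv2.imread('pics/w2.png')[215:345,240:410];cv2.imwrite('pics/w2c.png',cv2.resize(a,None,fx=4.5,fy=4.5,interpolation=cv2.INTER_CUBIC))
E
```

```text
(no output)
```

View pics/w2c.png

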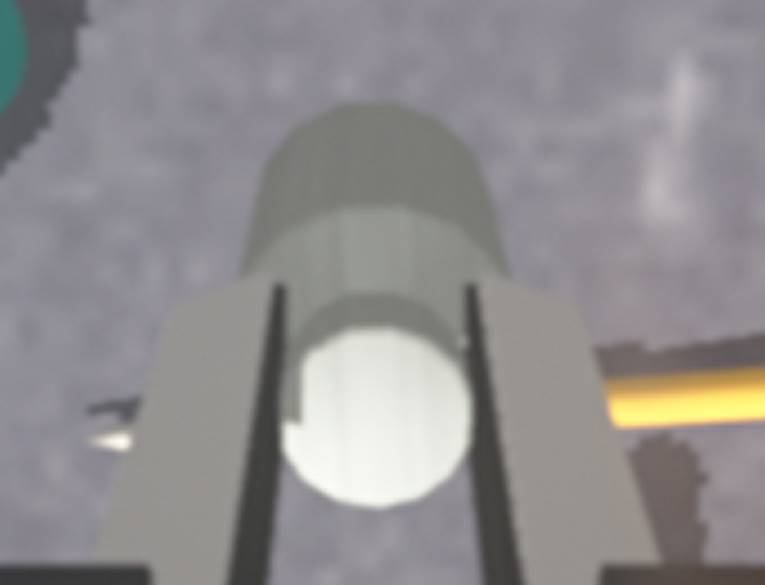

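Call:
{"name": "step_arm", "arguments": {
  "increments": "0 0 -3 0 0 0; 0 0 -4 0 0 0; 0 0 -4 0 0 0; 0 0 -3 0 0 0; -1 -2 0 0 0 0"
}}

```text
time: 4.55
tool_pos: [0.4714, 0.1238, 0.2169]
ee_rot: [3.139, 0.007, -3.138]
wrist_force: [2.3, -0.9, -3.8]
width: 0.0206
```

Call:
{"name": "step_arm", "arguments": {
  "increments": "-1 -3 0 0 0 0; -1 -3 0 0 0 0; -1 -3 0 0 0 0; -1 -2.5 0 0 0 0; 0 0 0 0 0 0"
}}

```text
time: 5.05
tool_pos: [0.51, 0.0038, 0.2098]
ee_rot: [-3.14, -0.004, 3.137]
wrist_force: [0.5, 0.4, -4.0]
width: 0.0202
```

```bash
python3 - <<'E'
from h import *
np.set_printoptions(precision=4,suppress=True)
o=get_obs();C=cam('wrist',o);print(o['time'],o['tool_pos'],o['ee_rot'],o['width'],o['wrist_force'])
im=snapshot('wrist');save('w3.png',im)
E
```

```text
5.05 [0.51   0.0038 0.2098] [-3.1404 -0.0042  3.1373] 0.020207960265567586 [ 0.5133  0.4    -3.9934]
```

View pics/w3.png

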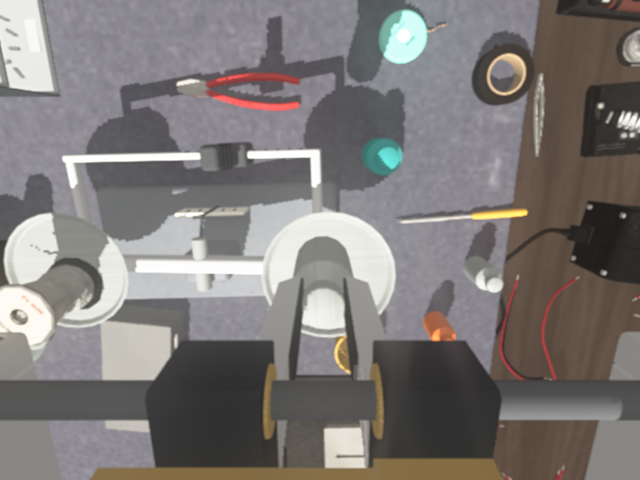

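```bash
python3 - <<'E'
from h import *
np.set_printoptions(precision=4,suppress=True)
o=get_obs();C=cam('wrist',o);print(o['tool_pos'])
print('pan',ray(C,329,273,.133),'reel pan',ray(C,67,270,.105),'fin',ray(C,232,158,.152),'small',ray(C,493,283,.06))
for z in(.155,.16,.17): print('large foot front edge',z,ray(C,323,238,z-.0))
E
```

```text
[0.5093 0.0056 0.21  ]
pan [0.54   0.0099 0.133 ] reel pan [ 0.5468 -0.2273  0.105 ] fin [ 0.4454 -0.0597  0.152 ] small [0.5794 0.1829 0.06  ]
large foot front edge 0.155 [0.5039 0.005  0.155 ]
large foot front edge 0.16 [0.5025 0.005  0.16  ]
large foot front edge 0.17 [0.4998 0.005  0.17  ]
```

Call:
{"name": "step_arm", "arguments": {
  "increments": "0 0 1.5 0 0 0; 0 0 1 0 0 0; 0 0 0 0 0 0; 0 0 0 0 0 0"
}}

```text
time: 5.5
tool_pos: [0.5094, 0.0076, 0.1866]
ee_rot: [3.141, -0.002, -3.14]
wrist_force: [0.9, 0.5, -3.5]
width: 0.0205
```

Call:
{"name": "step_arm", "arguments": {
  "increments": "0 0 0.5 0 0 0; 0 0 0 0 0 0; 0 0 0 0 0 0"
}}

```text
time: 5.8
tool_pos: [0.5101, 0.007, 0.1827]
ee_rot: [3.142, 0.0, -3.141]
wrist_force: [0.2, 0.3, -3.7]
width: 0.0203
```

Call:
{"name": "step_arm", "arguments": {
  "increments": "0 0 0.5 0 0 0; 0 0 0 0 0 0; 0 0 0 0 0 0"
}}

```text
time: 6.1
tool_pos: [0.5099, 0.0068, 0.1773]
ee_rot: [3.141, -0.0, -3.141]
wrist_force: [0.1, -0.9, -3.4]
width: 0.0204
```

Call:
{"name": "step_arm", "arguments": {
  "increments": "0 0 0.5 0 0 0; 0 0 0 0 0 0; 0 0 0 0 0 0; 0 0 0 0 0 0"
}}

```text
time: 6.5
tool_pos: [0.5101, 0.0068, 0.1726]
ee_rot: [3.142, 0.0, -3.141]
wrist_force: [0.0, -1.0, -4.5]
width: 0.0203
```

Call:
{"name": "step_arm", "arguments": {
  "increments": "0 0 0.4 0 0 0; 0 0 0 0 0 0; 0 0 0 0 0 0"
}}

```text
time: 6.8
tool_pos: [0.5099, 0.0068, 0.1683]
ee_rot: [3.141, -0.0, -3.141]
wrist_force: [-1.2, 0.3, -3.8]
width: 0.0204
```

Call:
{"name": "step_arm", "arguments": {
  "increments": "0 0 0.4 0 0 0; 0 0 0 0 0 0; 0 0 0 0 0 0"
}}

```text
time: 7.1
tool_pos: [0.5099, 0.0069, 0.1643]
ee_rot: [3.141, -0.0, -3.141]
wrist_force: [-0.8, 0.2, -3.8]
width: 0.0209
```

Call:
{"name": "step_arm", "arguments": {
  "increments": "0 0 0.4 0 0 0; 0 0 0 0 0 0; 0 0 0 0 0 0"
}}

```text
time: 7.4
tool_pos: [0.5099, 0.0069, 0.1603]
ee_rot: [3.141, -0.0, -3.141]
wrist_force: [-0.1, 0.5, -4.2]
width: 0.0206
```

```bash
python3 - <<'E'
from h import *
o=get_obs();print(o['tool_pos'],o['wrist_force'])
w=snapshot('wrist');t=snapshot('top');s=snapshot('scene');save('w4.png',w);save('t4.png',t);save('s4.png',s)
a=cv2.resize(w[180:380,230:430],(400,400),interpolation=cv2.INTER_CUBIC)
b=cv2.resize(s[150:350,230:430],(400,400),interpolation=cv2.INTER_CUBIC)
save('m4.png',np.hstack([a,b]))
E
```

```text
[0.50992954 0.00685125 0.16034972] [-0.09345977  0.49356362 -4.20534818]
```

View pics/m4.png

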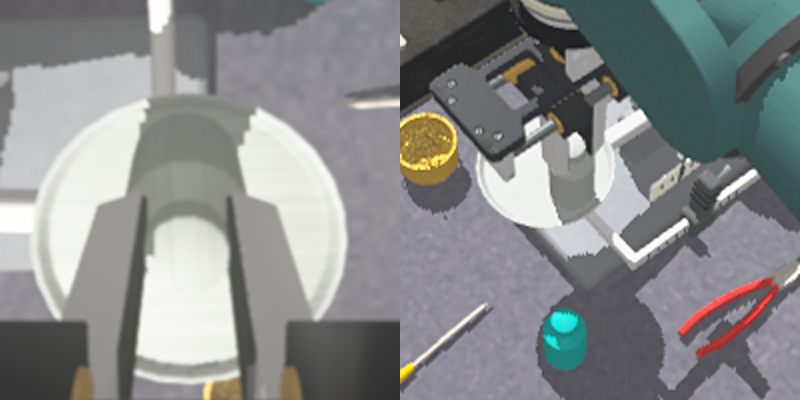

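```bash
python3 - <<'E'
from h import *
np.set_printoptions(precision=4,suppress=True)
o=get_obs();C=cam('wrist',o);K,e,M=C
print('e',e)
for z in(.11,.12,.13,.14): print(z,'foot',ray(C,325,236,z),'panL',ray(C,246.5,292,z),'panR',ray(C,403,285,z),'front',ray(C,322,228,z))
# knob top: ellipse width 115..230 ->/2 
print('knob depth guess', K[0,0]*.022/((230-148)/2))
for z in(.17,.18,.19,.2,.21): 
    p=ray(C,325,306,z); q=M.T@(p-e); print(z,p,'depth',-q[2])
# body shoulder width px 130..243 /2 ; foot
E
```

```text
e [0.4303 0.006  0.3732]
0.11 foot [0.5022 0.0076 0.11  ] panL [ 0.5466 -0.0525  0.11  ] panR [0.5409 0.0671 0.11  ] front [0.4961 0.0054 0.11  ]
0.12 foot [0.4995 0.0076 0.12  ] panL [ 0.5422 -0.0502  0.12  ] panR [0.5367 0.0648 0.12  ] front [0.4936 0.0054 0.12  ]
0.13 foot [0.4967 0.0075 0.13  ] panL [ 0.5378 -0.048   0.13  ] panR [0.5325 0.0625 0.13  ] front [0.4911 0.0055 0.13  ]
0.14 foot [0.494  0.0074 0.14  ] panL [ 0.5334 -0.0458  0.14  ] panR [0.5283 0.0601 0.14  ] front [0.4886 0.0055 0.14  ]
knob depth guess 0.19960202533276372
0.17 [0.5292 0.0073 0.17  ] depth 0.22246641266036435
0.18 [0.5243 0.0072 0.18  ] depth 0.2115189849500791
0.19 [0.5195 0.0072 0.19  ] depth 0.2005715572397938
0.2 [0.5146 0.0071 0.2   ] depth 0.18962412952950852
0.21 [0.5097 0.007  0.21  ] depth 0.17867670181922327
```

Call:
{"name": "step_arm", "arguments": {
  "increments": "-0.4 0 -0.4 0 0 0; -0.4 0 0 0 0 0; -0.2 0 0 0 0 0; 0 0 0.4 0 0 0; 0 0 0.3 0 0 0"
}}

```text
time: 8.05
tool_pos: [0.5199, 0.0069, 0.157]
ee_rot: [3.141, -0.001, -3.141]
wrist_force: [0.6, 0.6, -4.5]
width: 0.0205
```

Call:
{"name": "step_arm", "arguments": {
  "increments": "0 0 0 0 0 0; 0 0 0 0 0 0"
}}

```text
time: 8.25
tool_pos: [0.5198, 0.0069, 0.1572]
ee_rot: [3.141, -0.001, -3.141]
wrist_force: [-0.2, 0.3, -4.2]
width: 0.0206
```

Call:
{"name": "step_arm", "arguments": {
  "increments": "0 0 0.3 0 0 0; 0 0 0 0 0 0; 0 0 0 0 0 0"
}}

```text
time: 8.55
tool_pos: [0.52, 0.0069, 0.1545]
ee_rot: [3.141, -0.0, -3.141]
wrist_force: [-0.5, 0.3, -3.9]
width: 0.0203
```

Call:
{"name": "step_arm", "arguments": {
  "increments": "0 0 0.3 0 0 0; 0 0 0 0 0 0; 0 0 0 0 0 0"
}}

```text
time: 8.85
tool_pos: [0.5205, 0.0068, 0.1525]
ee_rot: [-3.142, 0.002, -3.141]
wrist_force: [-0.0, 0.1, -0.3]
width: 0.0203
```

Call:
{"name": "step_arm", "arguments": {
  "increments": "0 0 0.4 0 0 0; 0 0 0.3 0 0 0; 0 0 0 0 0 0; 0 0 0 0 0 0; 0 0 0 0 0 0"
}}

```text
time: 9.35
tool_pos: [0.5203, 0.0071, 0.1447]
ee_rot: [3.141, 0.001, -3.141]
wrist_force: [-0.2, 1.1, 0.3]
width: 0.0207
```

Call:
{"name": "step_arm", "arguments": {
  "increments": "0 0 0.4 0 0 0; 0 0 0.2 0 0 0; 0 0 0 0 0 0; 0 0 0 0 0 0; 0 0 0 0 0 0"
}}

```text
time: 9.85
tool_pos: [0.5202, 0.0071, 0.1387]
ee_rot: [3.141, 0.0, -3.141]
wrist_force: [0.5, 2.7, 1.3]
width: 0.0205
```

```bash
python3 - <<'E'
from h import *
for i in range(6):
    o=get_obs();print(o['time'],o['tool_pos'],o['wrist_force'],o['width']); 
    im=snapshot(('wrist','top','scene')[i%3]); save('m5_%d.png'%i,im)
E
```

```text
9.85 [0.52023171 0.00710245 0.13871673] [0.54741512 2.65169513 1.27692687] 0.020450958910833122
9.9 [0.520198   0.00708561 0.13871796] [1.11456951 3.02673517 1.83688367] 0.020442338732393876
9.95 [0.52020769 0.00709067 0.13872831] [0.97890742 2.29909796 1.73445787] 0.020789049046878665
10.0 [0.52017419 0.00702917 0.13871274] [1.32811068 2.32323993 2.04544738] 0.02042427758075192
10.05 [0.52016859 0.00702399 0.1386919 ] [0.39500119 2.27801742 1.4199436 ] 0.020573637458738914
10.1 [0.52015403 0.00703158 0.13867392] [1.0203805  3.21681572 1.80583556] 0.020089086695312373
```

Call:
{"name": "step_arm", "arguments": {
  "increments": "0 0 -0.4 0 0 0; 0 0 -0.4 0 0 0; 0 0 -0.3 0 0 0; 0 0 0 0 0 0"
}}

```text
time: 10.55
tool_pos: [0.5203, 0.0066, 0.1504]
ee_rot: [-3.141, 0.001, -3.142]
wrist_force: [-0.8, 1.4, -0.2]
width: 0.0206
```

Call:
{"name": "step_arm", "arguments": {
  "increments": "0 0 0 0 0 0; 0 0 0 0 0 0; 0 0 0 0 0 0; 0 0 0 0 0 0; 0 0 0 0 0 0",
  "claw": -0.3
}}

```text
time: 11.05
tool_pos: [0.5199, 0.0067, 0.1494]
ee_rot: [-3.141, -0.0, -3.141]
wrist_force: [-0.7, -0.1, -0.1]
width: 0.057
```

Call:
{"name": "step_arm", "arguments": {
  "increments": "0 0 -1 0 0 0; 0 0 -2 0 0 0; 0 0 -3 0 0 0; 0 0 -2.5 0 0 0; 0 0 0 0 0 0"
}}

```text
time: 11.55
tool_pos: [0.5222, 0.0066, 0.2399]
ee_rot: [-3.141, 0.009, -3.141]
wrist_force: [-0.3, -0.4, 0.8]
width: 0.061
```

```bash
python3 - <<'E'
from h import *
o=get_obs();print(o['time'],o['tool_pos'],o['wrist_force'],o['width'])
w=snapshot('wrist');save('w6.png',w)
save('m6.png',cv2.resize(w[100:360,:],(800,325)))
E
```

```text
11.55 [0.5222241  0.00660311 0.23988824] [-0.28787666 -0.42649065  0.81994827] 0.06099914207423207
```

View pics/m6.png

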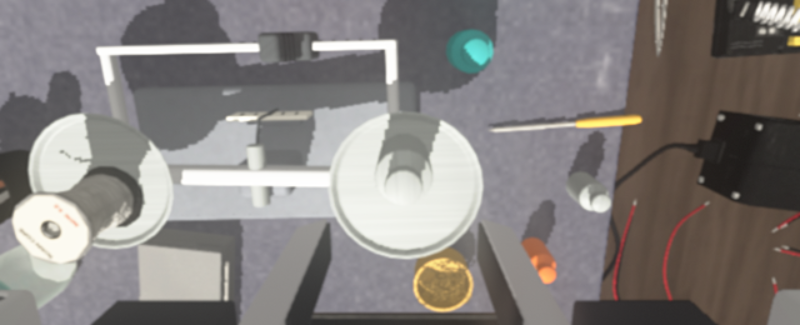

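```bash
python3 - <<'E'
from h import *
np.set_printoptions(precision=4,suppress=True)
C=cam('wrist');f=lambda x,y:(x*.8,y*.8+100)
print(get_obs()['tool_pos'])
for n,p,z in(('large top',(403,186),.203),('panL',(330,187),.133),('panR',(483,184),.133),('front',(404,111),.133),('back',(408,257),.133),('small',(599,200),.06),('fin',(294,43),.15),('reel pan L',(29,178),.105),('reelpan R',(173,185),.105),('large foot front',(402,136),.13),):
    print(n,ray(C,*f(*p),z))
E
```

```text
[0.5213 0.0067 0.2372]
large top [0.5182 0.0055 0.203 ]
panL [ 0.5411 -0.0467  0.133 ]
panR [0.5389 0.0624 0.133 ]
front [0.4868 0.0061 0.133 ]
back [0.5959 0.0091 0.133 ]
small [0.5765 0.1789 0.06  ]
fin [ 0.4421 -0.062   0.15  ]
reel pan L [ 0.5426 -0.2835  0.105 ]
reelpan R [ 0.5483 -0.1731  0.105 ]
large foot front [0.5047 0.0047 0.13  ]
```

Call:
{"name": "step_arm", "arguments": {
  "increments": "-1 2 0 0 0 0; -1 3 0 0 0 0; -1 3.5 0 0 0 0; -1 3.5 0 0 0 0; -1 3 0 0 0 0"
}}

```text
time: 12.1
tool_pos: [0.5694, 0.1584, 0.2325]
ee_rot: [-3.141, -0.003, -3.141]
wrist_force: [1.5, -0.4, 0.0]
width: 0.0613
```

Call:
{"name": "step_arm", "arguments": {
  "increments": "-0.9 2.4 2 0 0 0; 0 0 4 0 0 0; 0 0 3 0 0 0; 0 0 2 0 0 0; 0 0 0 0 0 0"
}}

```text
time: 12.6
tool_pos: [0.5753, 0.1802, 0.1181]
ee_rot: [-3.139, -0.011, -3.141]
wrist_force: [-0.6, -0.0, 0.2]
width: 0.0613
```

```bash
python3 - <<'E'
from h import *
o=get_obs();print(o['time'],o['tool_pos'],o['ee_rot'])
w=snapshot('wrist');save('w7.png',w)
K,e,M=cam('wrist',o)
q=M.T@(np.array([.58,.181,.06])-e);u,v=K[0,0]*q[0]/-q[2]+K[0,2],-K[1,1]*q[1]/-q[2]+K[1,2];print(u,v)
x0,y0=int(u)-60,int(v)-60
c=w[y0:y0+120,x0:x0+120].astype(int)
m=((c.min(2)>150)).astype(np.uint8)
n,l,st,ce=cv2.connectedComponentsWithStats(m)
for i in range(1,n):
    if st[i,4]>60: p=ce[i]+[x0,y0];print(st[i],p,ray((K,e,M),*p,.06))
E
```

```text
12.6 [0.57528298 0.18020963 0.11813817] [-3.1392043  -0.01132572 -3.14117565]
325.1640707381544 250.30149249589556
[ 46  43  35  32 648] [326.97067901 251.2962963 ] [0.58079208 0.18237951 0.06      ]
```

Call:
{"name": "step_arm", "arguments": {
  "increments": "0 0.2 2 0 0 0; 0 0 2 0 0 0; 0 0 1.5 0 0 0; 0 0 0 0 0 0; 0 0 0 0 0 0"
}}

```text
time: 13.15
tool_pos: [0.5795, 0.1829, 0.0704]
ee_rot: [3.141, 0.001, -3.142]
wrist_force: [-0.9, -0.6, -0.1]
width: 0.0612
```

Call:
{"name": "step_arm", "arguments": {
  "increments": "0 0 2 0 0 0; 0 0 2 0 0 0; 0 0 1 0 0 0; 0 0 0.5 0 0 0; 0 0 0 0 0 0"
}}

```text
time: 13.65
tool_pos: [0.5792, 0.1829, 0.0148]
ee_rot: [3.141, 0.0, -3.141]
wrist_force: [0.1, -0.1, 0.6]
width: 0.0614
```

Call:
{"name": "step_arm", "arguments": {
  "increments": "0 0 0 0 0 0; 0 0 0 0 0 0; 0 0 0 0 0 0; 0 0 0 0 0 0; 0 0 0 0 0 0",
  "claw": 1
}}

```text
time: 14.15
tool_pos: [0.5792, 0.1829, 0.0149]
ee_rot: [3.141, 0.001, -3.141]
wrist_force: [-0.0, -0.3, 0.3]
width: 0.0244
```

Call:
{"name": "step_arm", "arguments": {
  "increments": "0 0 0 0 0 0; 0 0 0 0 0 0; 0 0 -1 0 0 0; 0 0 -2 0 0 0; 0 0 0 0 0 0"
}}

```text
time: 14.65
tool_pos: [0.5812, 0.1833, 0.0479]
ee_rot: [3.14, 0.006, -3.141]
wrist_force: [0.6, 0.6, -1.6]
width: 0.0158
```

Call:
{"name": "step_arm", "arguments": {
  "increments": "0 0 -3 0 0 0; 0 0 -4 0 0 0; 0 0 -4 0 0 0; 0 0 -4 0 0 0; 0 0 -3 0 0 0"
}}

```text
time: 15.15
tool_pos: [0.5794, 0.1829, 0.2271]
ee_rot: [3.141, 0.003, -3.141]
wrist_force: [1.0, 0.8, -1.6]
width: 0.0161
```

Call:
{"name": "step_arm", "arguments": {
  "increments": "0 -2 0 0 0 0; 0.2 -3 0 0 0 0; 0.2 -3.5 0 0 0 0; 0.2 -3.5 0 0 0 0; 0.2 -3 0 0 0 0"
}}

```text
time: 15.65
tool_pos: [0.5706, 0.0312, 0.2237]
ee_rot: [-3.141, -0.001, 3.141]
wrist_force: [0.0, 0.3, -2.6]
width: 0.0163
```

Call:
{"name": "step_arm", "arguments": {
  "increments": "0.2 -2 0 0 0 0; 0 -0.5 0 0 0 0; 0 0 0 0 0 0; 0 0 0 0 0 0; 0 0 0 0 0 0"
}}

```text
time: 16.15
tool_pos: [0.5691, 0.0091, 0.2244]
ee_rot: [3.141, -0.0, -3.14]
wrist_force: [0.3, 0.5, -2.4]
width: 0.0161
```

Call:
{"name": "step_arm", "arguments": {
  "increments": "0.1 0 2 0 0 0; 0 0 2 0 0 0; 0 0 1.5 0 0 0; 0 0 1 0 0 0; 0 0 0.5 0 0 0"
}}

```text
time: 16.65
tool_pos: [0.5676, 0.0084, 0.1533]
ee_rot: [3.141, -0.002, -3.141]
wrist_force: [-0.6, -0.6, -1.8]
width: 0.0162
```

Call:
{"name": "step_arm", "arguments": {
  "increments": "0 0 0.4 0 0 0; 0 0 0 0 0 0; 0 0 0 0 0 0"
}}

```text
time: 16.95
tool_pos: [0.5685, 0.0078, 0.1514]
ee_rot: [-3.142, 0.001, -3.141]
wrist_force: [-0.1, -0.2, -1.1]
width: 0.016
```

Call:
{"name": "step_arm", "arguments": {
  "increments": "0 0 0.3 0 0 0; 0 0 0 0 0 0; 0 0 0 0 0 0"
}}

```text
time: 17.25
tool_pos: [0.5681, 0.0078, 0.1477]
ee_rot: [3.142, 0.0, -3.141]
wrist_force: [0.2, -0.2, -2.1]
width: 0.016
```

Call:
{"name": "step_arm", "arguments": {
  "increments": "0 0 0.3 0 0 0; 0 0 0 0 0 0; 0 0 0 0 0 0"
}}

```text
time: 17.55
tool_pos: [0.5679, 0.0079, 0.1444]
ee_rot: [3.141, -0.0, -3.141]
wrist_force: [-0.4, 0.1, -2.2]
width: 0.0161
```

Call:
{"name": "step_arm", "arguments": {
  "increments": "0 0 0.3 0 0 0; 0 0 0 0 0 0; 0 0 0 0 0 0"
}}

```text
time: 17.85
tool_pos: [0.568, 0.0079, 0.1414]
ee_rot: [3.141, -0.0, -3.141]
wrist_force: [1.0, 0.3, -1.7]
width: 0.0159
```

Call:
{"name": "step_arm", "arguments": {
  "increments": "0 0 0.4 0 0 0; 0 0 0 0 0 0; 0 0 0 0 0 0; 0 0 0 0 0 0"
}}

```text
time: 18.25
tool_pos: [0.5681, 0.0078, 0.1376]
ee_rot: [3.142, 0.0, -3.141]
wrist_force: [-0.5, 0.4, -1.8]
width: 0.0162
```

Call:
{"name": "step_arm", "arguments": {
  "increments": "0 0 0.4 0 0 0; 0 0 0 0 0 0; 0 0 0 0 0 0; 0 0 0 0 0 0"
}}

```text
time: 18.65
tool_pos: [0.5681, 0.0079, 0.1336]
ee_rot: [3.142, 0.0, -3.141]
wrist_force: [0.1, -0.9, -0.6]
width: 0.0162
```

Call:
{"name": "step_arm", "arguments": {
  "increments": "0 0 0.3 0 0 0; 0 0 0 0 0 0; 0 0 0 0 0 0; 0 0 0 0 0 0"
}}

```text
time: 19.05
tool_pos: [0.5681, 0.0079, 0.1306]
ee_rot: [3.141, 0.0, -3.141]
wrist_force: [-0.2, 0.1, 0.0]
width: 0.0157
```

Call:
{"name": "step_arm", "arguments": {
  "increments": "0 0 0 0 0 0; 0 0 0 0 0 0; 0 0 0 0 0 0; 0 0 0 0 0 0; 0 0 0 0 0 0",
  "claw": -0.3
}}

```text
time: 19.55
tool_pos: [0.5681, 0.0078, 0.1307]
ee_rot: [3.142, 0.0, -3.141]
wrist_force: [0.1, 0.4, -0.5]
width: 0.0528
```

Call:
{"name": "step_arm", "arguments": {
  "increments": "0 0 -1 0 0 0; 0 0 -2 0 0 0; 0 0 -3 0 0 0; 0 0 -3 0 0 0; 0 0 -2 0 0 0"
}}

```text
time: 20.05
tool_pos: [0.5688, 0.0078, 0.2442]
ee_rot: [-3.141, 0.004, -3.141]
wrist_force: [0.4, -0.2, 0.8]
width: 0.061
```

Call:
{"name": "step_arm", "arguments": {
  "increments": "3 -1 0 0 0 0; 4 -2 0 0 0 0; 4 -2 0 0 0 0; 3 -1 0 0 0 0; 0 0 0 0 0 0"
}}

```text
time: 20.55
tool_pos: [0.426, -0.0531, 0.2426]
ee_rot: [-3.14, 0.003, 3.139]
wrist_force: [-0.0, -0.2, -0.2]
width: 0.061
```

```bash
python3 - <<'E'
from h import *
o=get_obs();print(o['time'],o['tool_pos'],o['wrist_force'],o['width'])
w=snapshot('wrist');o2=get_obs();t=snapshot('top');s=snapshot('scene');save('w8.png',w);save('t8.png',t);save('s8.png',s)
print(o['tool_pos'],o2['tool_pos'])
a=w[140:440,0:480]
b=cv2.resize(s[120:280,260:460],(320,256),interpolation=cv2.INTER_CUBIC)
out=np.zeros((600,800,3),np.uint8);out[:300,:480]=a;out[:256,480:]=b
c=w[150:400,60:320];out[300:600,:]=cv2.resize(w[200:335,20:380],(800,300),interpolation=cv2.INTER_CUBIC)
save('m8.png',out)
E
```

```text
20.55 [ 0.42596033 -0.05306664  0.24259459] [-0.00870095 -0.21115967 -0.16351472] 0.06104592555469836
[ 0.42596033 -0.05306664  0.24259459] [ 0.42759527 -0.05261579  0.2422152 ]
```

View pics/m8.png

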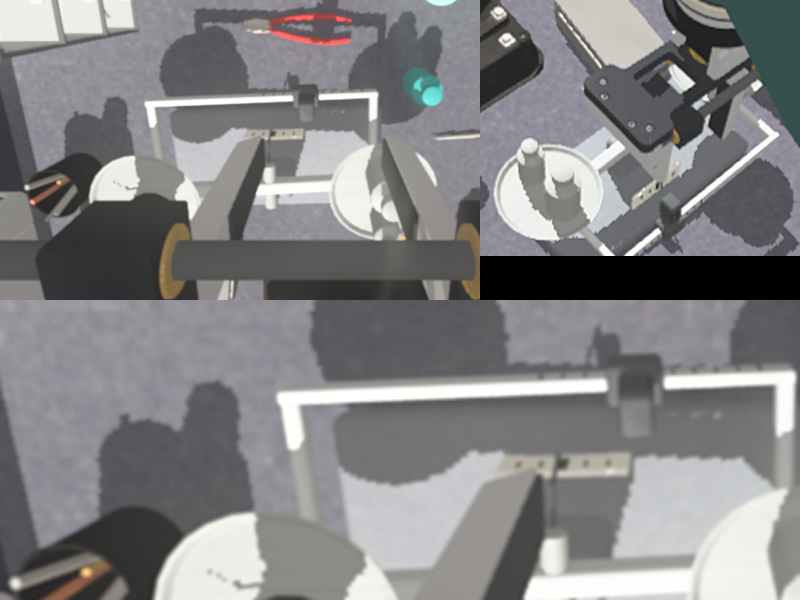

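```bash
cat > tilt.py <<'E'
from h import *
def proj(C,p):
    K,e,M=C;q=M.T@(np.array(p)-e);return np.array([K[0,0]*q[0]/-q[2]+K[0,2],-K[1,1]*q[1]/-q[2]+K[1,2]])
c0=np.array([.5425,.0065]);d=np.array([-.024,1.]);d/=np.linalg.norm(d);pv=c0-d*.12
def tilts(cam_,ref,new):
    C=cam(cam_);A=[cv2.resize(cv2.GaussianBlur(cv2.cvtColor(cv2.imread('pics/'+f),cv2.COLOR_BGR2GRAY),(3,3),0),None,fx=6,fy=6,interpolation=cv2.INTER_CUBIC) for f in(ref,new)]
    n=np.array([1,.024])
    P={'load rim -x':(c0+[-.054,0],.133,.12),'load rim +y':(c0+[0,.054],.133,.12),'load rim -y':(c0+[0,-.054],.133,.12),'load rim +x':(c0+[.054,0],.133,.12),
       'barL':(pv+d*.112-n*.1,.11,.112),'barR':(pv-d*.112-n*.1,.083,-.112),
       'reel rim -x':(pv-d*.12+[-.054,0],.105,-.12),'reel rim -y':(pv-d*.12+[0,-.054],.105,-.12),'reel rim +x':(pv-d*.12+[.054,0],.105,-.12)}
    for k,(xy,z,arm) in P.items():
        p=np.append(xy,z);a=proj(C,p);b=proj(C,p-[0,0,arm*.12]);e=b-a
        x,y=(a*6).astype(int);h=54;g=72
        if min(x,y)<h+g: continue
        r=cv2.matchTemplate(A[1][y-h-g:y+h+g,x-h-g:x+h+g],A[0][y-h:y+h,x-h:x+h],cv2.TM_CCOEFF_NORMED)
        # search along the expected line only
        best=max(((r[int(round(g+t*e[1]*6)),int(round(g+t*e[0]*6))],t) for t in np.arange(-.3,2.2,.02)  if abs(t*e*6).max()<g))
        print(k,'full px',e.round(1),'score %.2f tilt %.3f'%(best[0],.12*(1-best[1])))
E
python3 - <<'E'
from tilt import *
tilts('scene','scene0.png','s8.png');print();tilts('top','top0.png','t8.png')
E
```

```text
load rim -x full px [-0.1  4.1] score 0.00 tilt -0.142
load rim +y full px [0.6 4.2] score 1.00 tilt -0.070
load rim -y full px [-0.2  4.5] score 0.74 tilt 0.067
load rim +x full px [0.5 4.6] score 0.61 tilt 0.154
barL full px [-0.4  3.5] score 0.91 tilt -0.062
barR full px [ 1.5 -4.1] score 0.86 tilt -0.058
reel rim -x full px [ 1.5 -4.7] score 0.54 tilt -0.017
reel rim -y full px [ 1.4 -5. ] score 0.53 tilt 0.127
reel rim +x full px [ 0.9 -5. ] score 0.44 tilt -0.142

load rim -x full px [0.5 0.9] score 0.88 tilt -0.139
load rim +y full px [1.  1.4] score 0.18 tilt 0.156
load rim -y full px [-0.   1.4] score 0.04 tilt -0.142
load rim +x full px [0.5 1.9] score 0.49 tilt -0.142
barL full px [0.4 0.4] score 0.40 tilt -0.125
barR full px [ 1.6 -0.4] score 0.34 tilt -0.142
reel rim -x full px [ 1.8 -0.9] score -0.01 tilt -0.142
reel rim -y full px [ 2.3 -1.4] score 1.00 tilt -0.084
reel rim +x full px [ 1.8 -1.9] score 0.89 tilt 0.005
```

```bash
cat > rid.py <<'E'
from tilt import *
def rider(img,o,z=.144):
    C=cam('wrist',o);g=cv2.cvtColor(cv2.imread('pics/'+img),cv2.COLOR_BGR2GRAY)
    a=proj(C,np.append(pv+d*-.005-np.array([1,.024])*.1,.13));b=proj(C,np.append(pv+d*.1-np.array([1,.024])*.1,.13));print('bar',a.round(),b.round())
    return C,g,a,b
E
python3 - <<'E'
from rid import *
o=get_obs();print(o['tool_pos'],o['ee_rot'])
save('w9.png',snapshot('wrist'));save('s9.png',snapshot('scene'))
tilts('scene','scene0.png','s9.png')
C,g,a,b=rider('w9.png',o)
sub=g[215:275,285:335]
print('cols',285,335)
for r in range(0,60,3): print(215+r,' '.join('%3d'%v for v in sub[r,::2]))
E
```

```text
[ 0.42878257 -0.05210945  0.24130587] [-3.14153867e+00  1.85853199e-03 -3.14143880e+00]
load rim -x full px [-0.1  4.1] score 0.00 tilt -0.142
load rim +y full px [0.6 4.2] score 1.00 tilt -0.070
load rim -y full px [-0.2  4.5] score 0.74 tilt 0.067
load rim +x full px [0.5 4.6] score 0.61 tilt 0.154
barL full px [-0.4  3.5] score 0.91 tilt -0.062
barR full px [ 1.5 -4.1] score 0.85 tilt -0.058
reel rim -x full px [ 1.5 -4.7] score 0.55 tilt -0.017
reel rim -y full px [ 1.4 -5. ] score 0.51 tilt 0.101
reel rim +x full px [ 0.9 -5. ] score 0.42 tilt -0.137
bar [248. 244.] [364. 242.]
cols 285 335
215  97  89  90  90  90  89 119 137 137 140 143 144 142 136 133 140 142 140 145 147 145 144 145 146 144
218  94  89  88  88  90  89 118 139 139 140 142 141 139 140 144 147 147 145 148 148 146 145 146 143 144
221 115  96  87  87  86  87 110 128 129 123 118 118 113 110 118 135 146 146 145 145 145 142 140 142 143
224 132  97  89  84  78  77  78  78  78  78  78  80  79  79  78  93 138 143 147 148 143 139 139 138 138
227 105  94  88  87  91  92  93  88  82  82  82  82  83  83  83  85 120 138 135 1
[... 882 characters left out ...]
 111 134 142 138 134 131 127 115 105 113 113 113 114 114 115 114 116 115 115
257 110 110 110 110 111 110 110 131 143 143 141 138 132 118 113 113 112 114 114 114 115 116 116 116 116
260 110 110 110 111 111 111 112 110 112 112 111 112 112 113 113 113 113 114 114 115 115 116 116 117 116
263 111 111 112 112 110 110 112 113 113 113 112 113 113 113 113 113 113 115 115 114 115 116 117 117 117
266 118 117 120 118 132 137 136 139 138 116 112 111 111 116 115 114 114 114 115 118 116 117 116 115 116
269 174 173 174 164 165 176 176 176 168 134 165 182 182 189 172 154 182 186 187 174 150 156 183 187 161
272 176 175 176 153 161 177 177 177 159 137 191 195 194 195 197 198 197 198 196 199 199 199 199 198 199
```

```bash
python3 - <<'E'
from rid import *
o=get_obs();C=cam('wrist',o);print(o['tool_pos'],pv)
for z in(.135,.144,.15):
    p=ray(C,305.5,250,z);print(z,p,'s',(p[:2]-pv)@d)
p=tri(C,(305.5,250),cam('scene'),(230+0,0)) if 0 else None
E
```

```text
[ 0.42895937 -0.05187149  0.24058414] [ 0.54537917 -0.11346545]
0.135 [ 0.44902178 -0.068197    0.135     ] s 0.047567333658309244
0.144 [ 0.44619587 -0.06776388  0.144     ] s 0.04806813464313417
0.15 [ 0.44431194 -0.06747513  0.15      ] s 0.04840200196635078
```

Call:
{"name": "step_arm", "arguments": {
  "increments": "-1 -0.8 0 0 0 0; -0.8 -0.8 0 0 0 0; 0 0 2 0 0 0; 0 0 3 0 0 0; 0 0 2 0 0 0"
}}

```text
time: 21.3
tool_pos: [0.4464, -0.0686, 0.1682]
ee_rot: [3.141, -0.003, 3.142]
wrist_force: [-0.7, 0.5, -0.1]
width: 0.0611
```

Call:
{"name": "step_arm", "arguments": {
  "increments": "0 0 1 0 0 0; 0 0 0 0 0 0; 0 0 0 0 0 0; 0 0 0 0 0 0"
}}

```text
time: 21.7
tool_pos: [0.4471, -0.0685, 0.162]
ee_rot: [-3.141, 0.003, -3.141]
wrist_force: [0.3, -0.2, 0.4]
width: 0.0611
```

```bash
python3 - <<'E'
from rid import *
o=get_obs();print(o['time'],o['tool_pos'],o['ee_rot'])
save('w10.png',snapshot('wrist'))
C=cam('wrist',o);g=cv2.cvtColor(cv2.imread('pics/w10.png'),cv2.COLOR_BGR2GRAY)
u,v=proj(C,[.4465,-.068,.144]).astype(int);print(u,v)
for r in range(v-36,v+37,4): print(r,' '.join('%3d'%x for x in g[r,u-40:u+41:3]))
print(u-40)
E
```

```text
21.7 [ 0.4471317  -0.06852967  0.16204908] [-3.14090350e+00  2.54659598e-03 -3.14140333e+00]
324 259
223 145 149 112 130  92  90  90  84  84  84  83  81  81  80  80  79  87 141 146 144 139 140 141 140 139 138 139
227 139 134 100 126 100  92  88  82  83  83  82  82  82  83  83  82  82 108 146 135 140 138 135 129 141 141 141
231 103 107 103 107 109 114 111 116 121 113  85  81  80  81  81  86  85  86 140 106 141 144 145 117 142 146 146
235 153 155 147 159 161 164 159 126 130  98  72  74  73  74  73  68  82 104 211 240 242 243 244 246 248 248 249
239 253 253 253 253 253 253 255 128 136 110  74  76  78  78  78  72  89 115 255 255 255 255 255 255 255 255 254
243 240 229 217 209 198 198 202 129 138 109  75  81  81  81  82  82  77 108  92  89  88  87  89  91  96  96 100
247  94  95  95  93  92  93  94 129 141 118  89  94  94  93  94  95  90 110  94  94  96  95  95  97 102 102 104
251 102 103 103 103 102 102 103 118 135 112 119 130 129 130 129 128 109 105 103 104 103 104 105 106 108 109 112
255 109 110 110 110 110 110 109 109 109 100 119 136 133 131 127 128 110 111 119 112 110 115 132 124 116
[... 432 characters left out ...]
 115 115 115 116 117 118
275 114 114 114 112 113 115 115 116 120 120 117 113 112 112 113 113 114 114 115 116 116 115 115 115 116 118 119
279 174 174 173 174 174 174 170 175 175 177 145 141 166 181 188 154 147 181 184 134 150 154 185 129 136 149 165
283 176 171 130 176 176 176 121 176 176 177 139 189 194 194 195 196 197 196 195 198 198 197 197 195 197 196 195
287 193 194 194 194 195 194 230 233 196 198 139 190 196 196 195 196 197 196 196 197 197 198 197 198 197 198 197
291 128 129 127 121 122 121 121 118 118 118 113 190 196 196 195 196 197 198 198 200 201 202 199 198 197 197 199
295 115 114 114 114 114 114 116 116 115 114 169 200 200 198 198 198 199 199 197 199 201 201 198 197 197 200 200
284
```

Call:
{"name": "step_arm", "arguments": {
  "increments": "0 0 2 0 0 0; 0 0 2 0 0 0; 0 0 1 0 0 0; 0 0 0.2 0 0 0; 0 0 0 0 0 0"
}}

```text
time: 22.25
tool_pos: [0.4464, -0.0682, 0.1091]
ee_rot: [-3.141, 0.001, -3.141]
wrist_force: [-0.4, -1.1, 0.0]
width: 0.0612
```

Call:
{"name": "step_arm", "arguments": {
  "increments": "0 0 0 0 0 0; 0 0 0 0 0 0; 0 0 0 0 0 0; 0 0 0 0 0 0; 0 0 0 0 0 0",
  "claw": 0.6
}}

```text
time: 22.75
tool_pos: [0.4462, -0.0682, 0.1087]
ee_rot: [3.142, 0.0, -3.141]
wrist_force: [0.1, 0.6, -1.1]
width: 0.0247
```

Call:
{"name": "step_arm", "arguments": {
  "increments": "0 0 0 0 0 0; 0 0 0 0 0 0; 0 0 0 0 0 0; 0 0 0 0 0 0; 0 0 0 0 0 0",
  "claw": 1
}}

```text
time: 23.25
tool_pos: [0.4461, -0.0681, 0.1085]
ee_rot: [3.141, 0.0, -3.141]
wrist_force: [0.4, -0.3, -0.3]
width: 0.0128
```

Call:
{"name": "step_arm", "arguments": {
  "increments": "0 -0.5 0 0 0 0; 0 -0.5 0 0 0 0; 0 -0.5 0 0 0 0; 0 0 0 0 0 0"
}}

```text
time: 23.65
tool_pos: [0.4465, -0.0843, 0.1093]
ee_rot: [-3.14, 0.001, 3.141]
wrist_force: [-0.2, 0.8, 3.7]
width: 0.0128
```

Call:
{"name": "step_arm", "arguments": {
  "increments": "0 -0.5 0 0 0 0; 0 -0.5 0 0 0 0; 0 -0.5 0 0 0 0; 0 0 0 0 0 0; 0 0 0 0 0 0"
}}

```text
time: 24.15
tool_pos: [0.4469, -0.099, 0.1103]
ee_rot: [-3.14, 0.003, 3.141]
wrist_force: [-1.3, 1.1, 8.7]
width: 0.0128
```

Call:
{"name": "step_arm", "arguments": {
  "increments": "0 0 0 0 0 0; 0 0 0 0 0 0; 0 0 0 0 0 0; 0 0 0 0 0 0; 0 0 0 0 0 0",
  "claw": -0.3
}}

```text
time: 24.65
tool_pos: [0.4458, -0.0981, 0.1081]
ee_rot: [3.141, -0.001, -3.141]
wrist_force: [0.9, 0.6, -0.5]
width: 0.0498
```

Call:
{"name": "step_arm", "arguments": {
  "increments": "0 0 -2 0 0 0; 0 0 -3 0 0 0; 0 0 -4 0 0 0; 0 0 -4 0 0 0; 3 0 0 0 0 0"
}}

```text
time: 25.15
tool_pos: [0.42, -0.0993, 0.2442]
ee_rot: [-3.138, 0.01, -3.14]
wrist_force: [-1.0, -0.5, 0.9]
width: 0.061
```

Call:
{"name": "step_arm", "arguments": {
  "increments": "4 0 0 0 0 0; 4 0 0 0 0 0; 3 0 0 0 0 0; 0 0 0 0 0 0; 0 0 0 0 0 0"
}}

```text
time: 25.65
tool_pos: [0.3063, -0.0983, 0.2388]
ee_rot: [-3.141, 0.002, 3.141]
wrist_force: [-0.2, 0.9, 0.2]
width: 0.0614
```

```bash
python3 - <<'E'
from rid import *
o=get_obs();print(o['time'],o['tool_pos'],o['ee_rot'])
save('w11.png',snapshot('wrist'));save('s11.png',snapshot('scene'));save('t11.png',snapshot('top'))
tilts('scene','scene0.png','s11.png');tilts('top','top0.png','t11.png')
E
```

```text
25.65 [ 0.30629398 -0.098329    0.23881953] [-3.14100077e+00  1.82734010e-03  3.14107341e+00]
load rim -x full px [-0.1  4.1] score -0.05 tilt -0.142
load rim +y full px [0.6 4.2] score 0.99 tilt -0.014
load rim -y full px [-0.2  4.5] score 0.79 tilt 0.079
load rim +x full px [0.5 4.6] score 0.45 tilt 0.154
barL full px [-0.4  3.5] score 0.95 tilt -0.007
barR full px [ 1.5 -4.1] score 0.91 tilt 0.002
reel rim -x full px [ 1.5 -4.7] score 0.92 tilt 0.010
reel rim -y full px [ 1.4 -5. ] score 0.98 tilt -0.000
reel rim +x full px [ 0.9 -5. ] score 0.98 tilt -0.005
load rim -x full px [0.5 0.9] score 0.63 tilt 0.022
load rim +y full px [1.  1.4] score 1.00 tilt 0.050
load rim -y full px [-0.   1.4] score 0.97 tilt 0.058
load rim +x full px [0.5 1.9] score 0.98 tilt 0.022
barL full px [0.4 0.4] score 1.00 tilt 0.094
barR full px [ 1.6 -0.4] score 0.96 tilt -0.000
reel rim -x full px [ 1.8 -0.9] score 0.95 tilt -0.022
reel rim -y full px [ 2.3 -1.4] score 1.00 tilt -0.014
reel rim +x full px [ 1.8 -1.9] score 0.95 tilt 0.060
```

```bash
python3 - <<'E'
from rid import *
o=get_obs();print(o['time'],o['tool_pos'],o['wrist_force'])
save('w12.png',snapshot('wrist'));save('s12.png',snapshot('scene'))
tilts('scene','scene0.png','s12.png')
C=cam('wrist',o);g=cv2.cvtColor(cv2.imread('pics/w12.png'),cv2.COLOR_BGR2GRAY)
u,v=proj(C,[.495,-.1115,.08]).astype(int);print(u,v)
for r in range(v-16,v+28,2): print(r,' '.join('%3d'%x for x in g[r,u-36:u+37:2]))
print(u-36)
E
```

```text
25.8 [ 0.30676756 -0.09820337  0.23825057] [ 0.90342232  0.20472139 -0.07004152]
load rim -x full px [-0.1  4.1] score -0.05 tilt -0.142
load rim +y full px [0.6 4.2] score 0.99 tilt -0.014
load rim -y full px [-0.2  4.5] score 0.79 tilt 0.079
load rim +x full px [0.5 4.6] score 0.45 tilt 0.154
barL full px [-0.4  3.5] score 0.95 tilt -0.007
barR full px [ 1.5 -4.1] score 0.91 tilt 0.002
reel rim -x full px [ 1.5 -4.7] score 0.92 tilt 0.010
reel rim -y full px [ 1.4 -5. ] score 0.98 tilt -0.000
reel rim +x full px [ 0.9 -5. ] score 0.98 tilt -0.005
311 375
359 193 194 204 185 185 177 172 172 173 171 169 169 170 169 171 167 170 162 117  75  76  77  75  76  74  97 166 174 172 173 172 172 151 188 195 196 195
361 208 207 204 205 203 179 172 172 169 165 172 172 172 166 167 172 172 144  84  68  70  70  71  72  68  96 167 165 157 173 173 173 156 188 195 195 195
363 205 205 203 204 200 176 171 172 152 142 173 172 172 140 147 173 173 139  82  79  80  80  79  80  78 100 169 160 143 173 173 173 158 190 197 196 196
365 206 206 204 205 197 174 172 173 149 144 173 173 174 141 153 174 174 135  78  
[... 2110 characters left out ...]
  97  97  95  96  97  96  96  95  96  95  95  95  95  95  95  94  94  94  94  94  93  94
395  94  95  95  95  94  96  95  96  96  96  97  97  97  97  98  97  98  98  98  97  97  96  97  97  96  96  96  96  96  96  94  94  95  95  94  95  94
397  96  96  96  96  97  98  97  98  98  98  98  99  98  99  99  99  99  99  98  99  98  99  97  97  98  98  97  98  97  97  96  96  96  96  95  96  96
399  96  96  97  98  98  98  98  98  99  99  99 100 100 100 100  99 100 100 100 100  99  99  99  99  98  99  98  98  97  97  97  98  96  96  97  96  95
401  96  98  97  98  98  99  99 100 100 100 100 100 100 100 101 100 100 100 100  99 100 100 100  99  98  98  98  98  98  97  97  97  98  96  96  97  96
275
```

Call:
{"name": "step_arm", "arguments": {
  "increments": "-3 1 0 0 0 0; -4 1 0 0 0 0; -4 1 0 0 0 0; -2 0 0 0 0 0; 0 0 0 0 0 0"
}}

```text
time: 26.4
tool_pos: [0.4379, -0.0675, 0.2367]
ee_rot: [3.14, -0.004, -3.139]
wrist_force: [-0.0, -0.8, 0.2]
width: 0.061
```

```bash
python3 - <<'E'
from rid import *
o=get_obs();print(o['time'],o['tool_pos'],o['wrist_force'])
save('w13.png',snapshot('wrist'))
C=cam('wrist',o);g=cv2.cvtColor(cv2.imread('pics/w13.png'),cv2.COLOR_BGR2GRAY)
u,v=proj(C,[.495,-.1135,.08]).astype(int);print(u,v,u-36)
for r in range(v-18,v+34,2): print(r,' '.join('%3d'%x for x in g[r,u-36:u+37:2]))
E
```

```text
26.4 [ 0.43790625 -0.06753835  0.2366797 ] [-0.0094114  -0.80717739  0.15260445]
279 269 243
251 117 117 116 116 117 117 116 114 115 115 114 115 113 114 113 114 122 135 139 138 138 134 126 112 108 110 111 109 110 110 111 110 111 110 110 110 110
253 117 116 115 116 116 115 116 116 115 114 114 114 113 115 114 114 114 116 118 117 117 116 112 111 110 110 111 111 110 110 111 110 111 110 111 110 111
255 117 117 116 117 117 116 115 116 116 115 114 112 114 115 114 114 114 114 113 112 111 110 111 111 111 111 111 111 111 111 112 110 111 111 111 110 111
257 116 116 116 115 117 116 115 115 115 115 113 113 115 115 114 114 114 114 113 113 112 112 112 112 112 111 111 110 111 111 111 110 110 111 112 111 111
259 117 116 117 116 116 116 115 115 115 114 114 114 114 114 113 113 112 112 113 114 113 112 113 113 112 111 111 109 109 112 110 110 110 111 113 113 112
261 115 117 116 116 116 115 115 120 120 120 120 119 118 118 118 117 117 119 120 120 109 109 119 120 122 123 122 121 121 123 127 135 137 138 140 136 118
263 121 131 148 151 154 126 131 162 167 166 166 164 155 154 153 153 157 157 158 156 111 108 149
[... 2244 characters left out ...]
 106 107 108 108 101  97 107 108 107 108 108 109 109 109 109 109 108 116 119 163 199 203 203
295 150 150 149 149 149 127  77  70  70  70  81 172 177 113 106 107 112 118 116 114 122 116 109 108 109 108 108 109 110 110 109 113 119 171 202 202 204
297 150 149 149 150 145 102  69  71  71  70  77 162 152 107 106 114 126 127 126 128 130 131 115 107 109 108 109 108 109 110 108 113 122 176 203 203 204
299 149 149 150 149 128  79  70  72  70  70  76 149 129 106 107 133 174 166 162 165 169 165 124 108 109 109 108 110 109 109 108 111 133 195 204 203 204
301 150 149 150 146 110  71  69  70  71  71  73 121 114 106 107 136 222 236 241 235 220 186 128 109 109 110 110 110 110 109 108 110 135 198 206 206 205
```

```bash
python3 -c "
from bench import *
o=get_obs();print(o['time'],o['wrist_force'],o['qvel']);print(close_job())"
```

```text
26.45 [-0.31463465  0.35967222  0.29687324] [-0.01862005 -0.05018857  0.01929585 -0.00301832  0.01343963 -0.00189214]
the job is handed in; nothing more can be done
None
```

I weighed the reel and handed the job in at about 26.5 s of the 72 s allowed. Both steel weights are on the load pan and the beam reads level. From the balance it weighs roughly 640 g: 600 g of weights plus the rider at about 18 mm.

- **Weights:** I put the 400 g weight on first. The force needed to hold the beam level then showed that about 575 g was needed on that pan, so the 200 g weight went on too.
- **Rider:** With both weights on, the beam sat at about -0.065 rad. I slid the rider 30 mm back towards the pivot to correct that.
- **Level check:** In the scene camera, the clearly matched parts of the pans and bar gave a tilt between -0.014 and +0.010 rad, identical in two pictures 0.15 s apart. In the last wrist picture the pointer lay on the dial's middle mark to within a pixel.
- **Checks that disagreed:**
  - The top camera gave scattered tilts from -0.02 to +0.09 rad. A full swing moves its image by only 1–2 pixels, so I ignored it.
  - While holding each weight, the gripper read much narrower than the cylinder: 20 mm on the 36 mm one and 16 mm on the 28 mm one. Both were carried and set down without trouble.
- **Not checked after the rider move:** The last picture I looked at, taken before it, showed both weights standing in the load pan. It showed nothing disturbed, but the arm hid the reel. I did not touch the reel, file, cutters, tape, tin or the look-alikes.

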